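# Roll a sample bottle up the reader's loading ramp

### The job

Push the lying amber sample bottle up the loading ramp with the fingers, steadily and without letting it roll back down, over the crest and into the dip at the top, so that it lies fully home against its stop. Only push it, never lift or carry it, leave the other things on the bench where they are, and finish with the gripper clear.

Things in the scene. Friction and masses are not known exactly. Their poses are not given: they have to be found in the camera images.
- bottle: Bottle to push: amber plastic, paper band, white screw cap, lying across the ramp, cap towards the loader's +y; smooth, rolls easily, 0.15 to 0.31 kg. Body 56 mm in diameter, 125 mm long; neck and cap (49 mm in diameter) add 30 mm at one end. Origin on the axis at the middle of the body, 28 mm above what it lies on; y axis along the bottle towards the cap. Starts on the landing.
- loader: Fixed aluminium ramp with a white reader housing at its upper end. x points uphill, y across, z up; origin on the bench below mid-slope. Along x: lip at -172 to -166 mm, 20 mm above the bench; level landing, 12 mm up, to -75 mm; 8 degree slope to the crest at 75 mm, 33 mm up. Side guides stand 14 mm above the surface, inner faces at y = +-95 mm. Housing 78 mm high, 222 wide, 140 long.
- seat (a point): Where the bottle's origin comes to lie when it is home (up to 18 mm either way along y is as good): loader x = 91.7 mm, 56 mm above the bench. Just past the crest a 5 mm step leads down to a level dip, 28 mm above the bench, ending at the stop, the housing's upright front at x = 120.5 mm. Once its axis is past the crest the bottle drops into the dip by itself and stays.
- slope (a point): The middle of the sloping surface, 22.5 mm above the bench; x axis up along the slope, z axis square out of it. A bottle let go here rolls back down.
- spare: Bystander: a bottle of the same kind standing upright on the bench, 155 mm high, to be left alone. Origin at the centre of its underside.
- flask: Bystander: conical glass flask with a black stopper, 84 mm wide and 145 mm high. Origin at the centre of its underside.
- dishes: Bystander: stack of flat round dishes, 90 mm wide and 41 mm high. Origin at the centre of its underside.
- jar: Bystander: small white jar with a black lid, 48 mm wide and 60 mm high. Origin at the centre of its underside.
- beaker: Bystander: open glass beaker, 60 mm wide and 75 mm high. Origin at the centre of its underside.
Mind the look-alikes: they are no part of the job. What is shaped like the bottle but red is not meant.

How it is judged:
By the outcome, as a careful person would: the job done as asked, in the order asked, and still so for the second after the job is handed in, with the robot touching nothing.
It also fails if it takes over 37 s, if anything falls off the work surface, if the arm or the gripper's body presses on something with over 40 N, if the wrist force passes 120 N, or if a joint passes its speed limit or range.

### The arm

A 6-joint arm with a two-finger parallel gripper is mounted at the origin on the work surface. World frame = base frame: x ahead of the robot, y to its left, z up, the work surface at z = 0. Lengths are in m, angles in rad, forces in N, time in s.
With the tool pointing down it reaches from about 0.25 to 0.775 m from the base axis. Payload 4 kg.
Tool frame: the origin (TCP) lies between the finger pads; the fingertips stand 14 mm ahead of it and the grasp point (between the pads) lies 5 mm behind it; z points along the fingers, y is the direction in which the jaws open and shut (so a half turn about z gives the same grasp; the last joint's range is limited). The gripper opens to 94 mm and grips with 3 to 60 N. Pads are 16 mm wide; open, the fingers measure 119 mm over their backs; the gripper's body (75 mm by 177 mm) begins 78 mm behind the grasp point.
Start: joints at [-1.29, 0.087, 1.371, -0, 1.684, -0.103], TCP at [0.206, -0.51, 0.22] pointing down, gripper open.
Joint ranges: [-3.1, 3.1], [-0.76, 2.03], [0.27, 2.55], [-1.08, 4.22], [0.17, 2.65], [-2.57, 2.57]. Speed limits (rad/s): [2.79, 2.79, 3.14, 3.14, 3.14, 3.14].

### API

Orientations are given as [roll, pitch, yaw] about the fixed x, y, z axes, in that order (R = Rz(yaw) Ry(pitch) Rx(roll)).
In Python, from bench import robot, cams, spotter gives the robot as it stands.
- The arm moves only by the shell command python3 -m inch 'ROWS'. ROWS is JSON, a list of rows, each an object of numbers: "grip": the opening, from 0 (shut) to 1 (fully open); "dx", "dy", "dz": the shift along the tool's x, y, z in units of 25 mm (1.0 is 25 mm); "rx", "ry", "rz": the turn, a rotation vector about the tool's x, y, z in units of 5 degrees (1.0 is 5 degrees). A call has 1 to 12 rows; each row shifts and turns the pose as measured when the row begins, along the tool's axes as they then stand; what a row does not reach is not made up. A row lasts 1/8 s, in which the tool goes at most 62.5 mm and 10.7 degrees, less where a joint would pass 70% of its speed; a pose out of reach is approached as far as the arm can. A call is refused whole if a number of a shift passes 1 or a number of a turn 1, either way. A call with a gripper value outside its range is refused whole. The fingers move at their own pace and stop on an object; the grip force is fixed at half the most. Time passes only in rows, so rows that do not move let the fingers close. It gives the time, the measured TCP pose, the force and the opening at its end, in the units of the state.
- robot.get_obs(): the state, without advancing time (a new reading comes with each control period).
- cams.snapshot(name): name is "scene" or "top" or "wrist"; returns a dict with "frame" (420x560x3 uint8, red, green, blue), "intrinsics" (3x3 intrinsics, pixels), "k1" (the pictures are not rectified: a ray, as slopes to the right and down, at radius r is drawn at 1 + k1 r^2 times it, then the intrinsics apply), "eye" and "orientation" of the camera in the world. Camera axes: x right, y up, looking along -z (the intrinsics and any distortion apply to the point x, -y, -z); pixel columns grow to the right and rows downward; lengths in m; the calibration is good to about 2 mm. A picture is of the moment at which its call begins. There is no depth.
- robot.close_job(): hands the job in, once; it reports no verdict.
Trained networks look in a picture, given as the dict that the camera call returned (one of the last four; its "shot" number tells which), for a name from the list of things; names that differ only in an ending like _2 or _b are one class to them, and where a whole thing is asked for, a point or a joint stands for the part that bears it (a point fixed in the world has none). Each returns a list of dicts, best first, with "score" (0 to 1); they miss things now and then, are a little off and sometimes report something else, mostly with a low value. They report only what shows in the picture. A call takes as long as a camera call. They do not tell look-alikes from the thing itself.
- spotter.regions_of(picture, query): "pixels" (420x560 bool, what is visible of it) and "extent" ([left, top, right, bottom] in pixels, round what is visible of it).
- spotter.place_of(picture, query): "pixel" ([column, row] in pixels: a listed point, or the origin of a listed thing).
The state is a dict: "time": time; "joint_positions": joint angles; "qvel": joint speeds; "joint_torque": joint torques, N m; "tool_pos": TCP position; "ee_rot": TCP orientation; "wrist_force": force on the tool from outside, world axes, zero at the start; "wrist_torque": the same for the moment, N m; "width": finger opening in m.
Only numpy, scipy, OpenCV 4.12 (cv2) and the standard library are available. Lean on these libraries where they do the work, as an engineer would, in place of code of your own. Each camera call takes 0.05 s, during which the arm holds its last target.

## Working session

There is one attempt and no reset: what is moved stays moved. The work goes in short steps, Python scripts to look and compute and a shell command to move; the robot and the scene stay as the last step left them, time stands still between calls to the robot, and variables do not carry over. Pictures are saved under pics/ and viewed, and the job is handed in when it is done.

```bash
ls; mkdir -p pics
cat > h.py <<'E'
import numpy as np, cv2
from bench import robot, cams, spotter
from scipy.spatial.transform import Rotation as R
def snap(n,f=None):
    p=cams.snapshot(n)
    if f: cv2.imwrite('pics/'+f,p['frame'][:,:,::-1])
    return p
def rot(p):
    o=np.array(p['orientation'],float)
    if o.shape==(3,3): return o
    return R.from_euler('xyz',o).as_matrix() if o.size==3 else R.from_quat(o).as_matrix()
def ray(p,px):
    K=np.array(p['intrinsics']);k1=p['k1']
    u=np.array([(px[0]-K[0,2])/K[0,0],(px[1]-K[1,2])/K[1,1]]);v=u.copy()
    for _ in range(20): v=u/(1+k1*(v@v))
    d=rot(p)@np.array([v[0],-v[1],-1]);return np.array(p['eye']),d
def onz(p,px,z):
    e,d=ray(p,px);return e+d*(z-e[2])/d[2]
def proj(p,X):
    K=np.array(p['intrinsics']);c=rot(p).T@(np.array(X)-np.array(p['eye']))
    v=np.array([c[0],-c[1]])/-c[2];v=v*(1+p['k1']*(v@v))
    return np.array([K[0,0]*v[0]+K[0,2],K[1,1]*v[1]+K[1,2]])
E
python3 - <<'E'
from h import *
for n in ['top','scene']:
    p=snap(n,n+'0.png');print(n,p['eye'],p['orientation'],p['k1'])
    for q in ['bottle','loader','seat','slope','spare','flask','dishes','jar','beaker']:
        for r in spotter.place_of(p,q)[:3]: print(q,round(r['score'],2),np.round(r['pixel'],1),np.round(onz(p,r['pixel'],{'bottle':.04,'seat':.056,'slope':.0225}.get(q,0)),3))
s=robot.get_obs();print(s)
E
```

```text
pics
top [ 0.45011243 -0.09801978  0.98773917] [ 0.10036755 -0.03092968 -1.54854374] -0.07582208223618456
bottle 0.97 [430.1 166.1] [ 0.668 -0.483  0.04 ]
bottle 0.87 [294.3 298.6] [ 0.34  -0.152  0.04 ]
bottle 0.55 [302.9 182.2] [ 0.618 -0.167  0.04 ]
loader 0.77 [251.  193.9] [ 0.592 -0.041  0.   ]
seat 0.86 [209.3 181.2] [0.611 0.055 0.056]
slope 0.67 [251.2 193.7] [ 0.589 -0.043  0.022]
spare 0.98 [192.1 129.8] [0.753 0.114 0.   ]
flask 0.72 [237.1 126. ] [0.766 0.    0.   ]
dishes 0.7 [361.7 159. ] [ 0.689 -0.32   0.   ]
dishes 0.19 [192.9 131.1] [0.749 0.112 0.   ]
jar 0.54 [240.2 242. ] [ 0.471 -0.018  0.   ]
jar 0.28 [364.6 226.4] [ 0.517 -0.327  0.   ]
beaker 0.97 [366.8 224.3] [ 0.523 -0.333  0.   ]
scene [1.07495699 0.38367958 1.14939555] [ 0.57788574 -0.01316867  2.375838  ] -0.0818965194096222
bottle 0.96 [329.5 172.4] [ 0.354 -0.14   0.04 ]
bottle 0.7 [158.7 163.4] [ 0.67  -0.481  0.04 ]
bottle 0.59 [250.9 222.8] [ 0.617 -0.166  0.04 ]
loader 0.87 [292.2 259.2] [ 0.599 -0.035  0.   ]
seat 0.79 [317.1 275.2] [0.61  0.056 0.056]
slope 0.82 [292.3 252.7] [ 0.595 -0.039  0.
[... 187 characters left out ...]
.   ]
{'time': 1.0, 'joint_positions': array([-1.29011570e+00,  8.72153490e-02,  1.37070282e+00, -2.87485591e-05,
        1.68358525e+00, -1.03069204e-01]), 'qvel': array([-1.62218660e-03, -5.05006163e-05,  4.58513733e-04,  1.06496994e-03,
       -1.31855003e-04, -7.75811985e-04]), 'joint_torque': array([-4.96529155e-04, -3.40053892e+01, -3.02605176e+01,  7.18799327e-02,
        2.37604725e-02, -5.67326794e-06]), 'tool_pos': array([ 0.20592843, -0.51001633,  0.21949605]), 'ee_rot': array([3.14150682e+00, 3.75959743e-05, 3.83746591e-01]), 'wrist_force': array([-0.14976405, -0.56882689,  0.30440785]), 'wrist_torque': array([ 0.02775196, -0.0039404 , -0.02224405]), 'width': 0.09391868830129006}
```

View pics/top0.png

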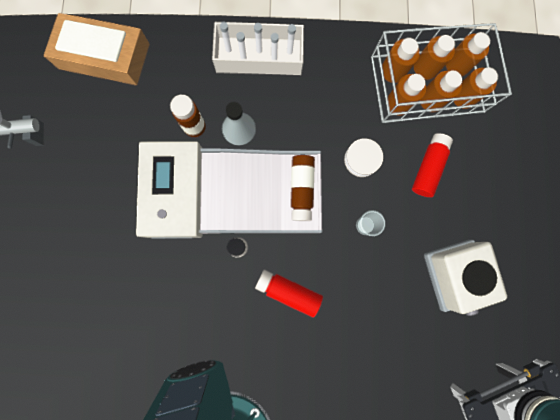

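View pics/scene0.png

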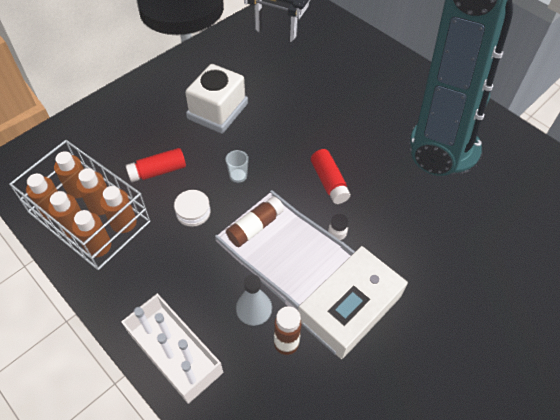

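Top view: the bottle lies at about (302,187) on the landing, with its cap towards the robot (row 215). The loader's uphill direction is image left, which is world +y. The red look-alikes are at (290,293) and (432,165). Next I'll measure the loader and the bottle precisely.

Run:
```python
from h import *
p=snap('top');q=snap('scene')
cv2.imwrite('pics/zt.png',cv2.resize(p['frame'][130:250,125:335,::-1],None,fx=3.8,fy=3.8,interpolation=cv2.INTER_CUBIC))
cv2.imwrite('pics/zs.png',cv2.resize(q['frame'][180:360,205:415,::-1],None,fx=3.3,fy=3.3,interpolation=cv2.INTER_CUBIC))
for n,c in(('t',p),('s',q)):
    for r in spotter.regions_of(c,'bottle')[:3]: print(n,r['score'],r['extent'])
    for r in spotter.regions_of(c,'loader')[:1]: print(n,r['score'],r['extent'])
```

```text
t 0.73 [255.3, 272.9, 318.3, 318.6]
t 0.62 [415.6, 131.8, 452.6, 197.5]
t 0.56 [292.0, 154.8, 312.2, 221.6]
t 0.71 [134.4, 141.2, 323.1, 241.8]
s 0.97 [222.2, 196.5, 284.6, 246.5]
s 0.9 [127.6, 147.9, 188.0, 179.2]
s 0.69 [216.6, 192.5, 407.2, 357.0]
```

View pics/zt.png

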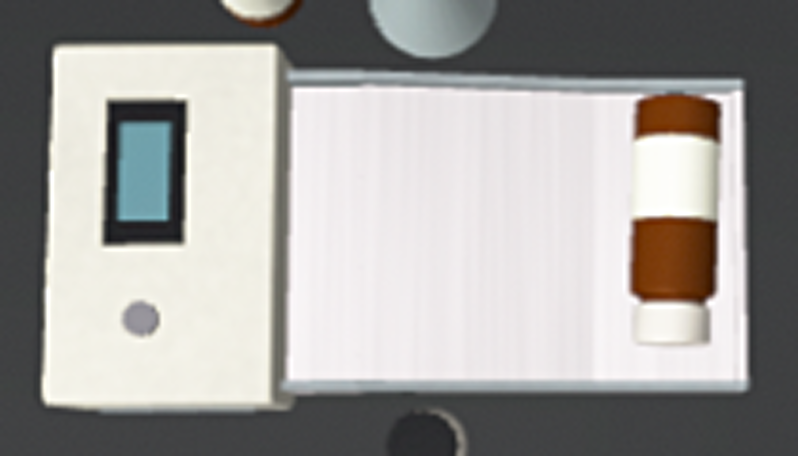

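View pics/zs.png

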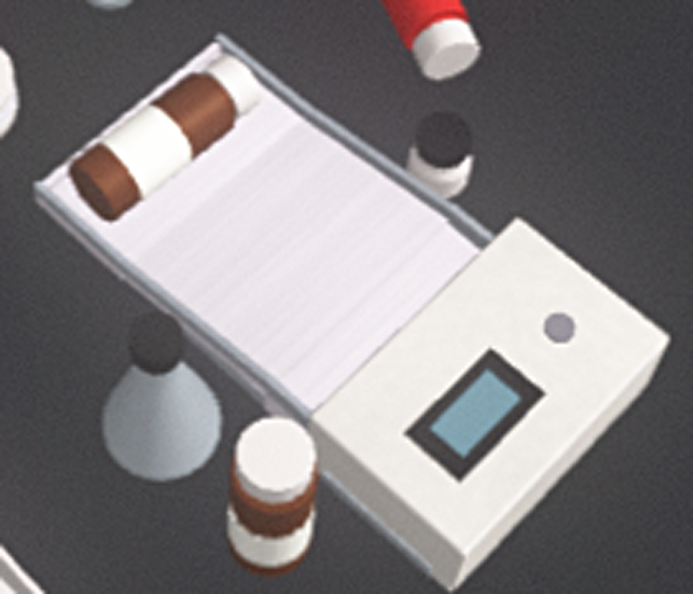

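```bash
cat > fit.py <<'E'
from h import *
from scipy.optimize import least_squares
p=snap('top');q=snap('scene')
T=lambda a:np.array(a)/3.8+[125,130]-0.4
S=lambda a:np.array(a)/3.3+[205,180]-0.4
C=[(p,T([53,45]),(.2605,-.111,.078)),(p,T([278,45]),(.1205,-.111,.078)),(p,T([43,403]),(.2605,.111,.078)),(p,T([273,403]),(.1205,.111,.078)),
(q,S([519,219]),(.1205,.111,.078)),(q,S([668,340]),(.2605,.111,.078)),(q,S([313,420]),(.1205,-.111,.078))]
def W(v,P):
    c,s=np.cos(v[2]),np.sin(v[2]);P=np.atleast_2d(P)
    return np.c_[v[0]+c*P[:,0]-s*P[:,1],v[1]+s*P[:,0]+c*P[:,1],P[:,2]]
f=lambda v:np.concatenate([proj(c,W(v,P)[0])-px for c,px,P in C])
r=least_squares(f,[.6,-.04,1.5]);v=r.x
print('loader',v,np.degrees(v[2]),'res',np.round(r.fun.reshape(-1,2),1).tolist())
for c in(p,q):print('lip corner px',proj(c,W(v,(-.172,-.097,.026))[0]),proj(c,W(v,(-.172,.097,.026))[0]))
t=np.linspace(0,2*np.pi,60)
def ext(c,b):
    P=np.concatenate([np.c_[rr*np.cos(t),0*t+y,.04+rr*np.sin(t)] for rr,y in((.028,-.0625),(.028,.0625),(.0245,.0925))])
    u=np.array([proj(c,X) for X in W(b,P)]);return np.r_[u.min(0),u.max(0)]
et=np.array([291,154.5,314.5,220.8])-.2;es=np.array([226.5,196.7,283.2,246.7])-.2
g=lambda b:np.r_[ext(p,b)-et,ext(q,b)-es]
r=least_squares(g,[.618,-.167,v[2]],x_scale=[.01,.01,.05]);b=r.x
print('bottle',b,np.degrees(b[2]),np.round(r.fun,1))
c,s=np.cos(v[2]),np.sin(v[2]);d=b[:2]-v[:2];print('in loader',c*d[0]+s*d[1],-s*d[0]+c*d[1])
np.save('v.npy',v)
E
python3 fit.py
```

```text
loader [ 0.59701    -0.03915128  1.6020588 ] 91.79120787660365 res [[-1.0, -0.8], [-0.7, -1.3], [-1.4, -0.1], [-0.8, -0.4], [-0.6, -2.0], [1.3, -1.6], [-1.8, -1.5]]
lip corner px [319.44749267 151.20629878] [320.91666666 229.49771378]
lip corner px [215.59547741 234.44030755] [269.91266027 190.29868779]
bottle [ 0.61828339 -0.16509158  1.5749278 ] 90.23671598596323 [-0.8 -0.4 -0.4  0.4 -1.6 -1.9  0.8  0.5]
in loader -0.12654371337555156 -0.01732642359195752
```

```bash
python3 -m inch '[{"grip":1,"dx":0.8,"dy":0.8,"rz":-1},{"grip":1,"dx":0.8,"dy":0.8,"rz":-1},{"grip":1,"dx":0.8,"dy":0.8,"rz":-1},{"grip":1,"dx":0.8,"dy":0.8,"rz":-1},{"grip":1,"dx":0.8,"dy":0.8,"rz":-1},{"grip":1,"dx":0.8,"dy":0.8,"rz":-1},{"grip":1,"dx":0.8,"dy":0.8,"rz":-1},{"grip":1,"dx":0.8,"dy":0.8,"rz":-1},{"grip":1,"dx":0.8,"dy":0.8,"rz":-1},{"grip":1,"dx":0.8,"dy":0.8,"rz":-1},{"grip":1,"dx":0.8,"dy":0.8,"rz":-1},{"grip":1,"dx":0.8,"dy":0.8,"rz":-1}]'
cat > to.py <<'E'
import sys; from h import *
a=[float(x) for x in sys.argv[1:]]  # loader x,y, world z
v=np.load('v.npy');c,s=np.cos(v[2]),np.sin(v[2])
o=robot.get_obs();P=np.array(o['tool_pos']);M=R.from_euler('xyz',o['ee_rot'])
d=P[:2]-v[:2];print('t',round(o['time'],2),'loader',np.round([c*d[0]+s*d[1],-s*d[0]+c*d[1],P[2]],4),'F',np.round(o['wrist_force'],1),'rpy',np.round(np.degrees(o['ee_rot']),2))
G=np.array([v[0]+c*a[0]-s*a[1],v[1]+s*a[0]+c*a[1],a[2]])
Rt=R.from_euler('xyz',[np.pi,0,v[2]-.004])
print('shift units',np.round(M.inv().apply(G-P)/.025,2),'turn units',np.round(np.degrees((M.inv()*Rt).as_rotvec())/5,2))
print('shift units if turned',np.round(Rt.inv().apply(G-P)/.025,2))
E
python3 to.py -.195 -.016 .12
```

```text
t 1.4 loader [-0.4584  0.4056  0.2195] F [-0.2  0.4  0.2] rpy [179.99  -0.    21.99]
shift units [19.46 -4.07  3.98] turn units [  0.     0.   -13.91]
shift units if turned [10.6  16.82  3.98]invalid input at $[0]: expected keys grip, dx, dy, dz, rx, ry, rz
```

```bash
python3 -m inch '[{"grip":1,"dx":0.8,"dy":0.8,"dz":0,"rx":0,"ry":0,"rz":-1},{"grip":1,"dx":0.8,"dy":0.8,"dz":0,"rx":0,"ry":0,"rz":-1},{"grip":1,"dx":0.8,"dy":0.8,"dz":0,"rx":0,"ry":0,"rz":-1},{"grip":1,"dx":0.8,"dy":0.8,"dz":0,"rx":0,"ry":0,"rz":-1},{"grip":1,"dx":0.8,"dy":0.8,"dz":0,"rx":0,"ry":0,"rz":-1},{"grip":1,"dx":0.8,"dy":0.8,"dz":0,"rx":0,"ry":0,"rz":-1},{"grip":1,"dx":0.8,"dy":0.8,"dz":0,"rx":0,"ry":0,"rz":-1},{"grip":1,"dx":0.8,"dy":0.8,"dz":0,"rx":0,"ry":0,"rz":-1},{"grip":1,"dx":0.8,"dy":0.8,"dz":0,"rx":0,"ry":0,"rz":-1},{"grip":1,"dx":0.8,"dy":0.8,"dz":0,"rx":0,"ry":0,"rz":-1},{"grip":1,"dx":0.8,"dy":0.8,"dz":0,"rx":0,"ry":0,"rz":-1},{"grip":1,"dx":0.8,"dy":0.8,"dz":0,"rx":0,"ry":0,"rz":-1}]'
python3 to.py -.195 -.016 .12
```

```text
time: 2.9
tool_pos: [0.536, -0.4816, 0.2171]
ee_rot: [-3.139, -0.0, 1.46]
wrist_force: [-0.2, -0.3, -0.2]
width: 0.0939
t 2.9 loader [-0.4404  0.0748  0.2171] F [-0.2 -0.3 -0.2] rpy [-1.7987e+02 -1.0000e-02  8.3670e+01]
shift units [10.23  2.22  3.88] turn units [-0.03 -0.   -1.58]
shift units if turned [9.83 3.59 3.88]
```

```bash
python3 -m inch '[{"grip":1,"dx":0.9,"dy":0.3,"dz":0.2,"rx":0,"ry":0,"rz":-0.8},{"grip":1,"dx":0.9,"dy":0.3,"dz":0.3,"rx":0,"ry":0,"rz":-0.8},{"grip":1,"dx":0.9,"dy":0.3,"dz":0.4,"rx":0,"ry":0,"rz":0},{"grip":1,"dx":0.9,"dy":0.4,"dz":0.4,"rx":0,"ry":0,"rz":0},{"grip":1,"dx":0.9,"dy":0.4,"dz":0.4,"rx":0,"ry":0,"rz":0},{"grip":1,"dx":0.9,"dy":0.4,"dz":0.4,"rx":0,"ry":0,"rz":0},{"grip":1,"dx":0.9,"dy":0.4,"dz":0.4,"rx":0,"ry":0,"rz":0},{"grip":1,"dx":0.9,"dy":0.3,"dz":0.4,"rx":0,"ry":0,"rz":0},{"grip":1,"dx":0.9,"dy":0.3,"dz":0.4,"rx":0,"ry":0,"rz":0},{"grip":1,"dx":0.9,"dy":0.3,"dz":0.3,"rx":0,"ry":0,"rz":0},{"grip":1,"dx":0.8,"dy":0.2,"dz":0.3,"rx":0,"ry":0,"rz":0}]'
python3 to.py -.195 -.016 .046
python3 - <<'E'
from h import *
snap('scene','s1.png')
E
```

```text
time: 4.28
tool_pos: [0.6284, -0.2218, 0.1131]
ee_rot: [-3.14, -0.0, 1.607]
wrist_force: [-0.7, 0.7, 0.5]
width: 0.094
t 4.28 loader [-0.1835 -0.0257  0.1131] F [-0.7  0.7  0.5] rpy [-1.7991e+02 -3.0000e-02  9.2050e+01]
shift units [-0.46 -0.38  2.68] turn units [-0.02 -0.01  0.1 ]
shift units if turned [-0.46 -0.38  2.68]
```

View pics/s1.png

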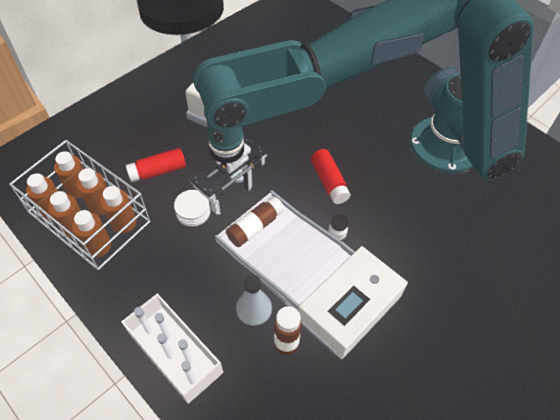

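The gripper is behind the lip and square to the ramp at (235,175), with the bottle still at (252,222). Next is the descent.

```bash
python3 -m inch '[{"grip":1,"dx":-0.3,"dy":-0.2,"dz":0.3,"rx":0,"ry":0,"rz":0},{"grip":1,"dx":-0.2,"dy":-0.2,"dz":0.6,"rx":0,"ry":0,"rz":0.1},{"grip":1,"dx":0,"dy":0,"dz":0.7,"rx":0,"ry":0,"rz":0},{"grip":1,"dx":0,"dy":0,"dz":0.7,"rx":0,"ry":0,"rz":0},{"grip":1,"dx":0,"dy":0,"dz":0.3,"rx":0,"ry":0,"rz":0},{"grip":1,"dx":0,"dy":0,"dz":0,"rx":0,"ry":0,"rz":0}]'
python3 to.py -.166 -.016 .046
python3 - <<'E'
from h import *
p=snap('top')
cv2.imwrite('pics/t2.png',cv2.resize(p['frame'][130:250,185:375,::-1],None,fx=4,fy=4,interpolation=cv2.INTER_CUBIC))
E
```

```text
time: 5.08
tool_pos: [0.6163, -0.2345, 0.0407]
ee_rot: [-3.136, -0.003, 1.596]
wrist_force: [0.1, 0.5, 0.4]
width: 0.0936
t 5.08 loader [-0.1958 -0.0132  0.0407] F [0.1 0.5 0.4] rpy [-179.67   -0.19   91.47]
shift units [ 1.19  0.1  -0.21] turn units [-0.07 -0.04 -0.02]
shift units if turned [ 1.19  0.11 -0.21]
```

View pics/t2.png

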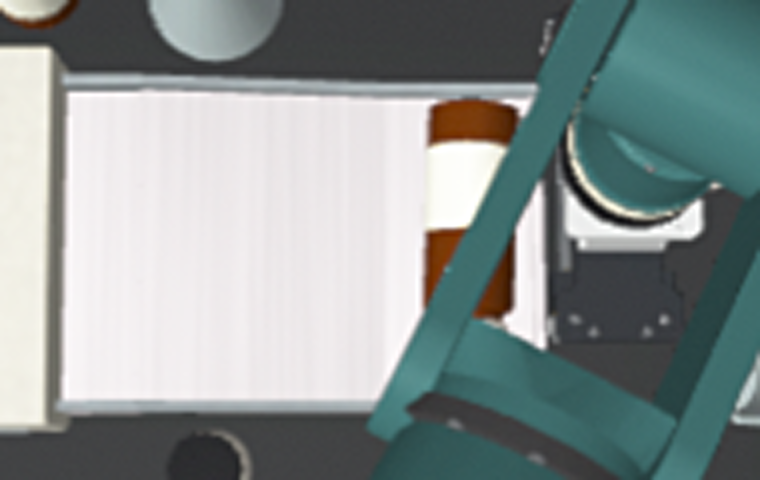

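The fingers are beyond the lip and the bottle is undisturbed (body at zoomed (470,200)). Now a gentle approach.

```bash
python3 -m inch '[{"grip":1,"dx":0.3,"dy":0.05,"dz":-0.2,"rx":0,"ry":0,"rz":0},{"grip":1,"dx":0.3,"dy":0.05,"dz":0,"rx":0,"ry":0,"rz":0},{"grip":1,"dx":0.25,"dy":0,"dz":0,"rx":0,"ry":0,"rz":0},{"grip":1,"dx":0.15,"dy":0,"dz":0,"rx":0,"ry":0,"rz":0},{"grip":1,"dx":0.12,"dy":0,"dz":0,"rx":0,"ry":0,"rz":0},{"grip":1,"dx":0.12,"dy":0,"dz":0,"rx":0,"ry":0,"rz":0},{"grip":1,"dx":0.12,"dy":0,"dz":0,"rx":0,"ry":0,"rz":0},{"grip":1,"dx":0.12,"dy":0,"dz":0,"rx":0,"ry":0,"rz":0},{"grip":1,"dx":0.12,"dy":0,"dz":0,"rx":0,"ry":0,"rz":0},{"grip":1,"dx":0.12,"dy":0,"dz":0,"rx":0,"ry":0,"rz":0}]'
python3 to.py -.11 -.016 .046
python3 - <<'E'
from h import *
p=snap('top');q=snap('scene')
a=cv2.resize(p['frame'][130:250,185:335,::-1],(750,600))
b=cv2.resize(q['frame'][170:290,200:350,::-1],(750,600))
cv2.imwrite('pics/t3.png',a);cv2.imwrite('pics/s3.png',b)
E
```

```text
time: 6.38
tool_pos: [0.6198, -0.1887, 0.0495]
ee_rot: [-3.141, -0.001, 1.597]
wrist_force: [-0.3, -0.6, 0.7]
width: 0.0937
t 6.38 loader [-0.1502 -0.0181  0.0495] F [-0.3 -0.6  0.7] rpy [-1.7997e+02 -4.0000e-02  9.1520e+01]
shift units [ 1.61 -0.09  0.14] turn units [-0.01 -0.01 -0.01]
shift units if turned [ 1.61 -0.09  0.14]
```

View pics/t3.png

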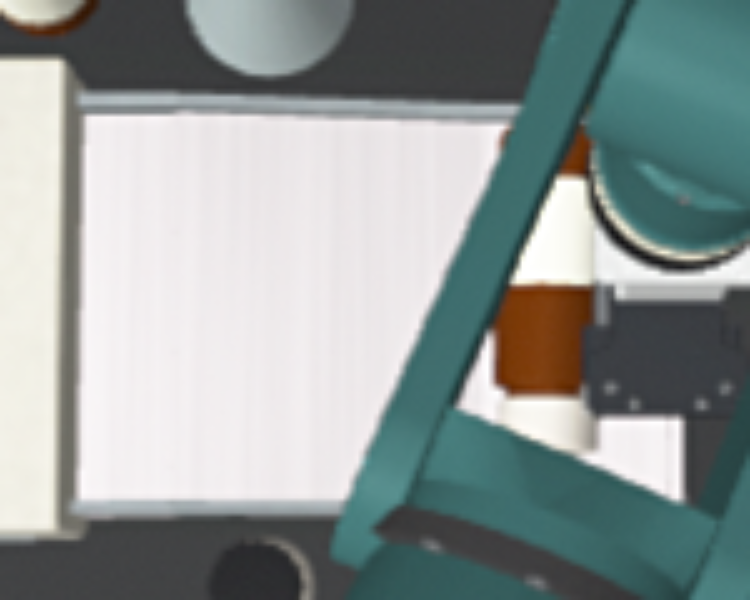

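View pics/s3.png

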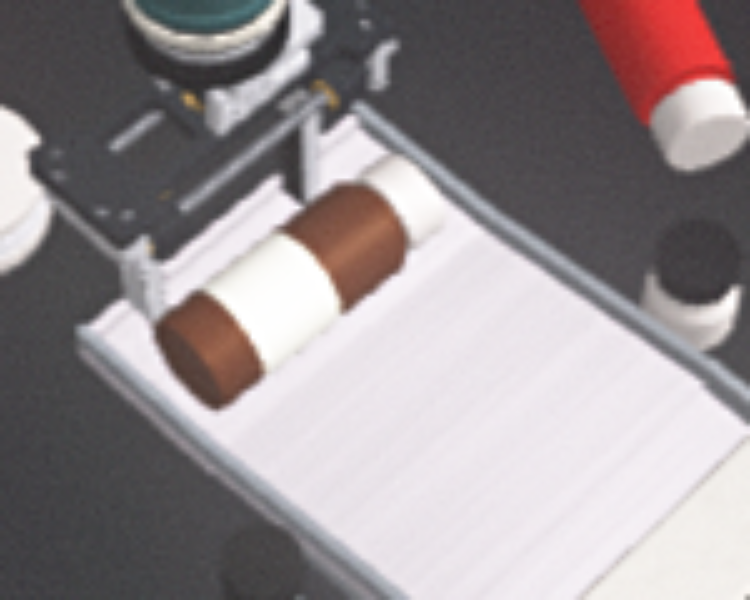

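The fingers touch the body and the bottle rolls along squarely ahead of them (body zoomed (545,270) in top). I'll keep pushing, steadily.

```bash
python3 -m inch '[{"grip":1,"dx":0.14,"dy":0,"dz":0,"rx":0,"ry":0,"rz":0},{"grip":1,"dx":0.14,"dy":0,"dz":0,"rx":0,"ry":0,"rz":0},{"grip":1,"dx":0.14,"dy":0,"dz":0,"rx":0,"ry":0,"rz":0},{"grip":1,"dx":0.14,"dy":0,"dz":0,"rx":0,"ry":0,"rz":0},{"grip":1,"dx":0.14,"dy":0,"dz":0,"rx":0,"ry":0,"rz":0},{"grip":1,"dx":0.14,"dy":0,"dz":0,"rx":0,"ry":0,"rz":0},{"grip":1,"dx":0.14,"dy":0,"dz":0,"rx":0,"ry":0,"rz":0},{"grip":1,"dx":0.14,"dy":0,"dz":0,"rx":0,"ry":0,"rz":0},{"grip":1,"dx":0.14,"dy":0,"dz":0,"rx":0,"ry":0,"rz":0},{"grip":1,"dx":0.14,"dy":0,"dz":0,"rx":0,"ry":0,"rz":0},{"grip":1,"dx":0.14,"dy":0,"dz":-0.02,"rx":0,"ry":0,"rz":0},{"grip":1,"dx":0.14,"dy":0,"dz":-0.02,"rx":0,"ry":0,"rz":0}]'
python3 to.py 0 -.016 .055
python3 - <<'E'
from h import *
q=snap('scene')
cv2.imwrite('pics/s4.png',cv2.resize(q['frame'][170:290,200:350,::-1],(750,600)))
E
```

```text
time: 7.98
tool_pos: [0.6191, -0.1449, 0.0513]
ee_rot: [3.141, 0.001, 1.597]
wrist_force: [-0.4, -1.3, 1.4]
width: 0.0942
t 7.97 loader [-0.1064 -0.0187  0.0513] F [-0.4 -1.3  1.4] rpy [1.7995e+02 8.0000e-02 9.1510e+01]
shift units [ 4.26 -0.13 -0.15] turn units [ 0.01  0.02 -0.01]
shift units if turned [ 4.26 -0.13 -0.15]
```

View pics/s4.png

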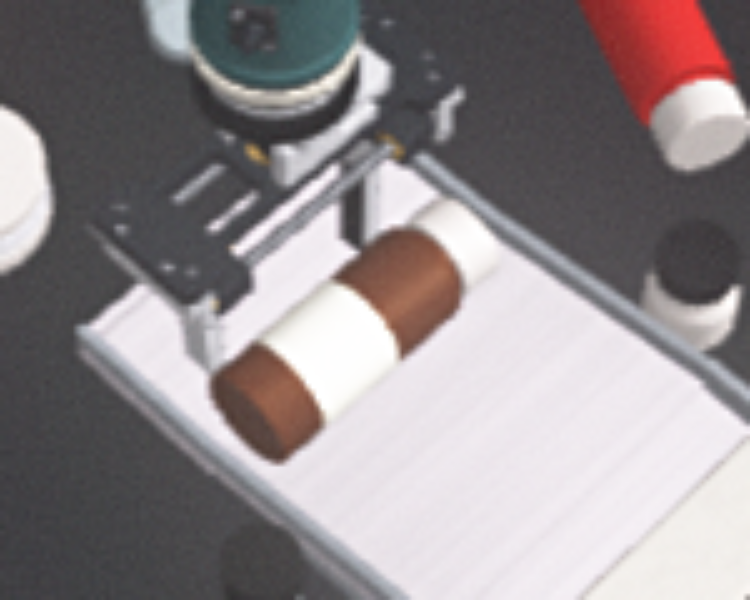

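The bottle is square against both fingers at the foot of the slope, so I'll go on up it.

```bash
python3 -m inch '[{"grip":1,"dx":0.16,"dy":0,"dz":-0.02,"rx":0,"ry":0,"rz":0},{"grip":1,"dx":0.16,"dy":0,"dz":-0.02,"rx":0,"ry":0,"rz":0},{"grip":1,"dx":0.17,"dy":0,"dz":-0.02,"rx":0,"ry":0,"rz":0},{"grip":1,"dx":0.17,"dy":0,"dz":-0.02,"rx":0,"ry":0,"rz":0},{"grip":1,"dx":0.17,"dy":0,"dz":-0.02,"rx":0,"ry":0,"rz":0},{"grip":1,"dx":0.17,"dy":0,"dz":-0.02,"rx":0,"ry":0,"rz":0},{"grip":1,"dx":0.17,"dy":0,"dz":-0.02,"rx":0,"ry":0,"rz":0},{"grip":1,"dx":0.17,"dy":0,"dz":-0.02,"rx":0,"ry":0,"rz":0},{"grip":1,"dx":0.17,"dy":0,"dz":-0.02,"rx":0,"ry":0,"rz":0},{"grip":1,"dx":0.17,"dy":0,"dz":-0.02,"rx":0,"ry":0,"rz":0},{"grip":1,"dx":0.17,"dy":0,"dz":-0.02,"rx":0,"ry":0,"rz":0},{"grip":1,"dx":0.17,"dy":0,"dz":-0.02,"rx":0,"ry":0,"rz":0}]'
python3 to.py 0.056 -.016 .068
python3 - <<'E'
from h import *
q=snap('scene')
cv2.imwrite('pics/s5.png',cv2.resize(q['frame'][180:320,210:385,::-1],(750,600)))
E
```

```text
time: 9.52
tool_pos: [0.6175, -0.0905, 0.0578]
ee_rot: [3.141, 0.001, 1.597]
wrist_force: [-0.6, -0.9, 0.8]
width: 0.0942
t 9.53 loader [-0.0519 -0.0189  0.0578] F [-0.6 -0.9  0.8] rpy [1.7996e+02 5.0000e-02 9.1520e+01]
shift units [ 4.32 -0.14 -0.41] turn units [ 0.01  0.01 -0.01]
shift units if turned [ 4.32 -0.13 -0.41]
```

View pics/s5.png

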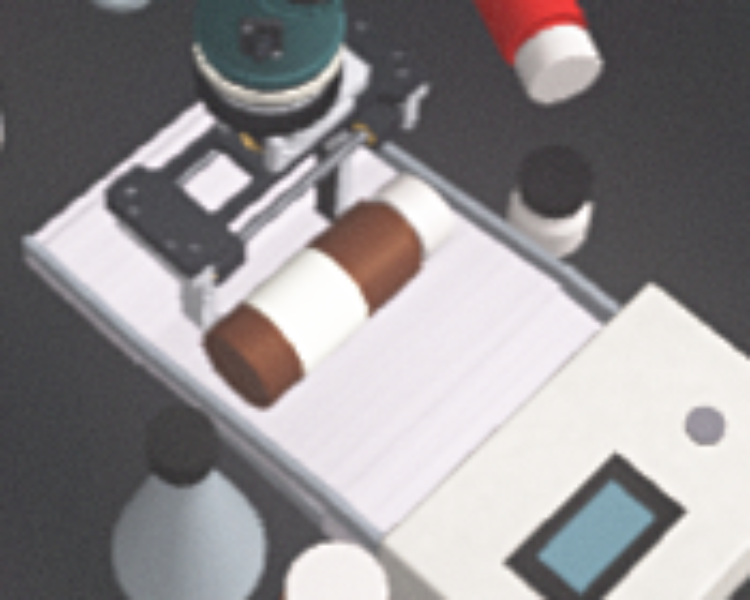

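```bash
python3 -m inch '[{"grip":1,"dx":0.17,"dy":0,"dz":-0.02,"rx":0,"ry":0,"rz":0},{"grip":1,"dx":0.17,"dy":0,"dz":-0.02,"rx":0,"ry":0,"rz":0},{"grip":1,"dx":0.17,"dy":0,"dz":-0.02,"rx":0,"ry":0,"rz":0},{"grip":1,"dx":0.17,"dy":0,"dz":-0.02,"rx":0,"ry":0,"rz":0},{"grip":1,"dx":0.17,"dy":0,"dz":-0.02,"rx":0,"ry":0,"rz":0},{"grip":1,"dx":0.17,"dy":0,"dz":-0.02,"rx":0,"ry":0,"rz":0},{"grip":1,"dx":0.17,"dy":0,"dz":-0.02,"rx":0,"ry":0,"rz":0},{"grip":1,"dx":0.17,"dy":0,"dz":-0.02,"rx":0,"ry":0,"rz":0},{"grip":1,"dx":0.17,"dy":0,"dz":-0.02,"rx":0,"ry":0,"rz":0},{"grip":1,"dx":0.17,"dy":0,"dz":-0.02,"rx":0,"ry":0,"rz":0},{"grip":1,"dx":0.17,"dy":0,"dz":-0.02,"rx":0,"ry":0,"rz":0},{"grip":1,"dx":0.17,"dy":0,"dz":-0.02,"rx":0,"ry":0,"rz":0}]'
python3 to.py 0.056 -.016 .068
python3 - <<'E'
from h import *
q=snap('scene')
cv2.imwrite('pics/s6.png',cv2.resize(q['frame'][180:320,210:385,::-1],(750,600)))
E
```

```text
time: 11.08
tool_pos: [0.6159, -0.0354, 0.0642]
ee_rot: [3.141, 0.0, 1.598]
wrist_force: [0.3, -0.8, 1.8]
width: 0.0937
t 11.07 loader [ 0.0031 -0.019   0.0642] F [ 0.3 -0.8  1.8] rpy [1.7997e+02 2.0000e-02 9.1540e+01]
shift units [ 2.11 -0.13 -0.15] turn units [ 0.01  0.   -0.  ]
shift units if turned [ 2.11 -0.13 -0.15]
```

View pics/s6.png

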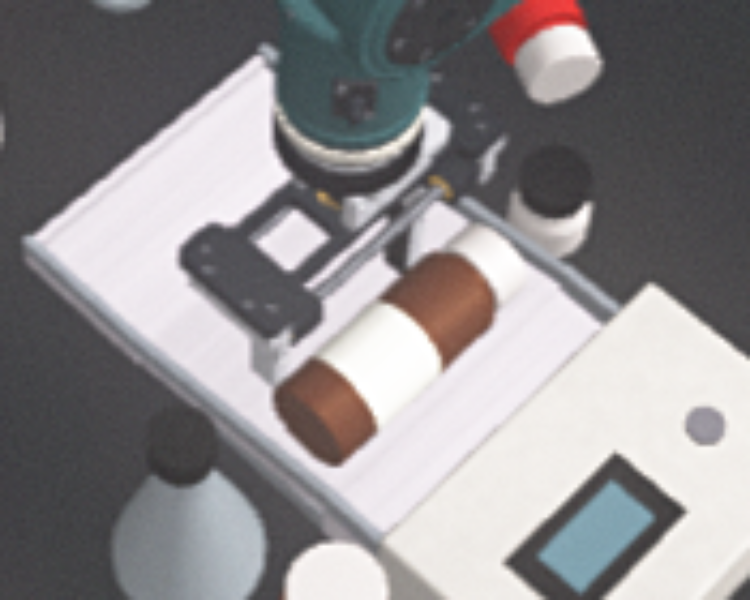

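```bash
python3 -m inch '[{"grip":1,"dx":0.16,"dy":0,"dz":-0.02,"rx":0,"ry":0,"rz":0},{"grip":1,"dx":0.16,"dy":0,"dz":-0.02,"rx":0,"ry":0,"rz":0},{"grip":1,"dx":0.16,"dy":0,"dz":-0.02,"rx":0,"ry":0,"rz":0},{"grip":1,"dx":0.16,"dy":0,"dz":-0.02,"rx":0,"ry":0,"rz":0},{"grip":1,"dx":0.16,"dy":0,"dz":-0.02,"rx":0,"ry":0,"rz":0},{"grip":1,"dx":0.14,"dy":0,"dz":-0.01,"rx":0,"ry":0,"rz":0},{"grip":1,"dx":0.14,"dy":0,"dz":-0.01,"rx":0,"ry":0,"rz":0},{"grip":1,"dx":0.14,"dy":0,"dz":-0.01,"rx":0,"ry":0,"rz":0},{"grip":1,"dx":0.12,"dy":0,"dz":0,"rx":0,"ry":0,"rz":0},{"grip":1,"dx":0.12,"dy":0,"dz":0,"rx":0,"ry":0,"rz":0},{"grip":1,"dx":0.12,"dy":0,"dz":0,"rx":0,"ry":0,"rz":0},{"grip":1,"dx":0.12,"dy":0,"dz":0,"rx":0,"ry":0,"rz":0}]'
python3 to.py 0.056 -.016 .068
python3 - <<'E'
from h import *
q=snap('scene')
cv2.imwrite('pics/s7.png',cv2.resize(q['frame'][180:320,210:385,::-1],(750,600)))
E
```

```text
time: 12.62
tool_pos: [0.6141, 0.0119, 0.067]
ee_rot: [-3.14, -0.003, 1.598]
wrist_force: [-0.2, -0.7, 0.5]
width: 0.0939
t 12.62 loader [ 0.0505 -0.0187  0.067 ] F [-0.2 -0.7  0.5] rpy [-1.7994e+02 -1.5000e-01  9.1570e+01]
shift units [ 0.22 -0.11 -0.04] turn units [-0.01 -0.03  0.  ]
shift units if turned [ 0.22 -0.11 -0.04]
```

View pics/s7.png

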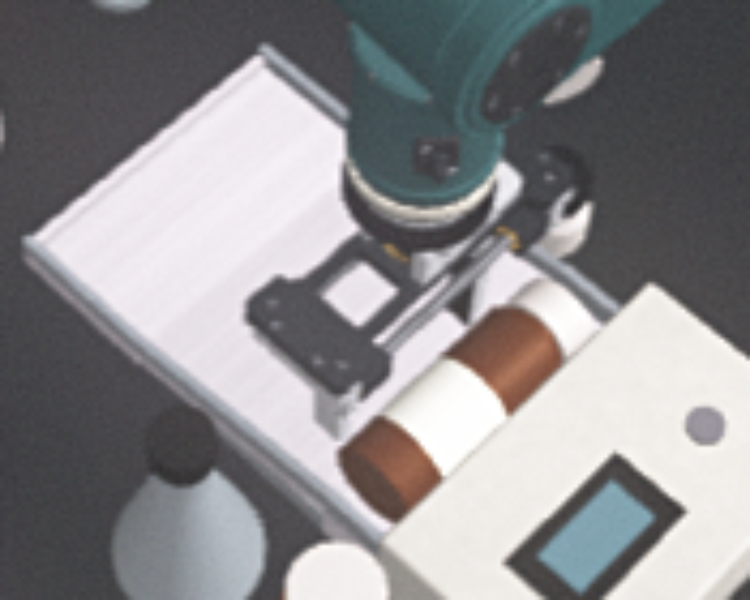

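The bottle now appears to be in the dip, against the housing. A small push will confirm it (the force should rise), then I'll withdraw.

```bash
python3 -m inch '[{"grip":1,"dx":0.08,"dy":0,"dz":0,"rx":0,"ry":0,"rz":0},{"grip":1,"dx":0.08,"dy":0,"dz":0,"rx":0,"ry":0,"rz":0},{"grip":1,"dx":0.08,"dy":0,"dz":0,"rx":0,"ry":0,"rz":0},{"grip":1,"dx":0.06,"dy":0,"dz":0,"rx":0,"ry":0,"rz":0}]'
python3 to.py 0.056 -.016 .068
```

```text
time: 13.18
tool_pos: [0.614, 0.0144, 0.0671]
ee_rot: [-3.14, 0.008, 1.597]
wrist_force: [0.3, -4.3, -0.9]
width: 0.0939
t 13.18 loader [ 0.053  -0.0187  0.0671] F [ 0.3 -4.3 -0.9] rpy [-179.93    0.45   91.51]
shift units [ 0.12 -0.11 -0.04] turn units [-0.01  0.09 -0.01]
shift units if turned [ 0.12 -0.11 -0.03]
```

```bash
python3 -m inch '[{"grip":1,"dx":-0.2,"dy":0,"dz":0,"rx":0,"ry":0,"rz":0},{"grip":1,"dx":-0.4,"dy":0,"dz":0,"rx":0,"ry":0,"rz":0},{"grip":1,"dx":-0.7,"dy":0,"dz":-0.2,"rx":0,"ry":0,"rz":0},{"grip":1,"dx":-0.9,"dy":0,"dz":-0.6,"rx":0,"ry":0,"rz":0},{"grip":1,"dx":-1,"dy":0,"dz":-0.8,"rx":0,"ry":0,"rz":0},{"grip":1,"dx":-1,"dy":0,"dz":-0.8,"rx":0,"ry":0,"rz":0},{"grip":1,"dx":-1,"dy":0,"dz":-0.8,"rx":0,"ry":0,"rz":0},{"grip":1,"dx":-1,"dy":0,"dz":-0.8,"rx":0,"ry":0,"rz":0},{"grip":1,"dx":-1,"dy":0,"dz":-0.8,"rx":0,"ry":0,"rz":0},{"grip":1,"dx":-1,"dy":0,"dz":-0.6,"rx":0,"ry":0,"rz":0},{"grip":1,"dx":-0.5,"dy":0,"dz":0,"rx":0,"ry":0,"rz":0},{"grip":1,"dx":0,"dy":0,"dz":0,"rx":0,"ry":0,"rz":0}]'
python3 - <<'E'
from h import *
q=snap('scene','s8.png');p=snap('top')
cv2.imwrite('pics/t8.png',cv2.resize(p['frame'][100:260,120:330,::-1],None,fx=3.7,fy=3.7,interpolation=cv2.INTER_CUBIC))
v=np.load('v.npy');c,s=np.cos(v[2]),np.sin(v[2])
for n in(q,p):
  for r in spotter.place_of(n,'bottle'):
    d=onz(n,r['pixel'],.056)[:2]-v[:2];print(round(r['score'],2),r['pixel'],c*d[0]+s*d[1],-s*d[0]+c*d[1])
E
```

```text
time: 14.68
tool_pos: [0.6186, -0.2156, 0.2092]
ee_rot: [3.14, 0.002, 1.593]
wrist_force: [0.0, -0.3, -1.1]
width: 0.0942
0.9 [314.2, 274.0] 0.08780207444969386 -0.01791751603851001
0.89 [161.3, 163.8] -0.425549531191264 -0.061612757843722735
0.98 [211.9, 181.1] 0.08791859284547683 -0.01761196750755553
0.77 [432.3, 169.2] -0.44389025684328154 -0.045714431922353194
```

View pics/s8.png

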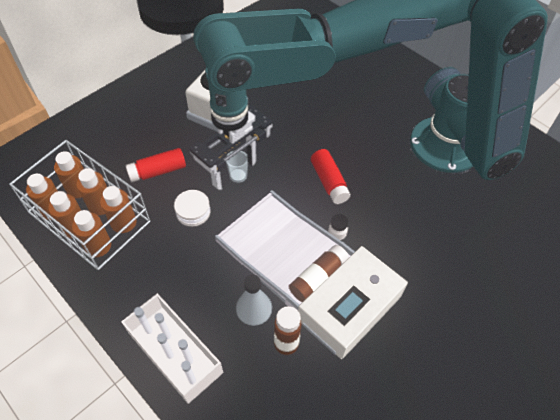

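View pics/t8.png

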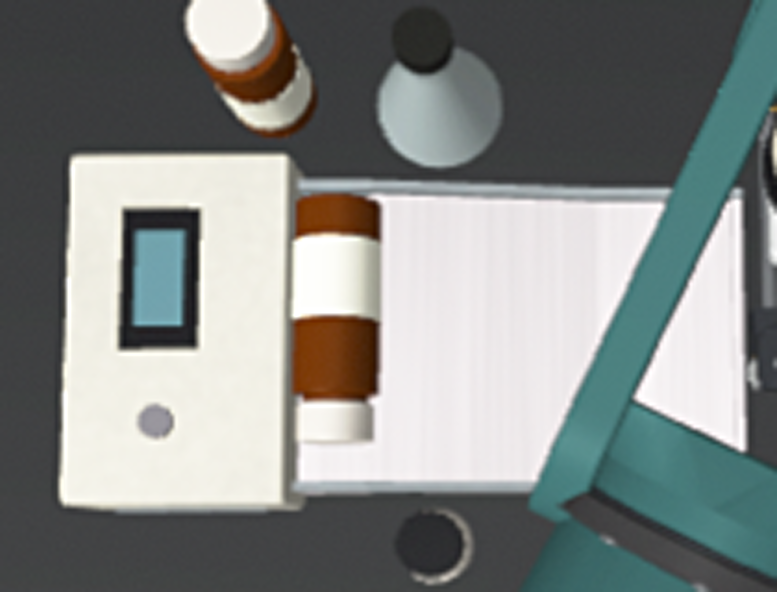

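Run:
```python
from h import *
p=snap('top');q=snap('scene');v=np.load('v.npy');c,s=np.cos(v[2]),np.sin(v[2])
t=np.linspace(0,2*np.pi,80)
def W(P):return np.array([v[0]+c*P[0]-s*P[1],v[1]+s*P[0]+c*P[1],P[2]])
for cam,n in((p,'top'),(q,'scene')):
  print(n,'edge',proj(cam,W((.1205,0,.078))))
  for x,z in((.0917,.056),(.085,.0605),(.078,.061)):
    for y in(-.0795,.0455):
      u=np.array([proj(cam,W((x+.028*np.cos(a),y,z+.028*np.sin(a)))) for a in t]);print(x,y,'min',u.min(0).round(1),'max',u.max(0).round(1))
  for r in spotter.regions_of(cam,'bottle')[:2]:print(r['extent'],round(r['score'],2))
print(robot.get_obs()['time'])
cv2.imwrite('pics/s9.png',cv2.resize(q['frame'][235:315,280:380,::-1],None,fx=7,fy=7,interpolation=cv2.INTER_CUBIC))
```

```text
top edge [196.24114763 187.05160135]
0.0917 -0.0795 min [198.7 152.6] max [222.5 158.2]
0.0917 0.0455 min [197.9 206.3] max [222.  208.9]
0.085 -0.0795 min [201.2 152.1] max [225.1 157.8]
0.085 0.0455 min [200.4 206.1] max [224.7 208.7]
0.078 -0.0795 min [204.1 152. ] max [228.  157.7]
0.078 0.0455 min [203.4 206. ] max [227.6 208.7]
[202.5, 152.2, 221.8, 220.4] 0.75
[415.8, 130.8, 449.9, 196.9] 0.59
scene edge [330.67099029 273.58128827]
0.0917 -0.0795 min [288.6 282.7] max [306.4 301.5]
0.0917 0.0455 min [324.4 248.9] max [342.2 267.3]
0.085 -0.0795 min [286.6 279.9] max [304.4 298.8]
0.085 0.0455 min [322.5 246.2] max [340.3 264.7]
0.078 -0.0795 min [284.4 277.9] max [302.1 296.7]
0.078 0.0455 min [320.3 244.3] max [338.1 262.8]
[127.8, 146.0, 186.1, 180.8] 0.74
[288.8, 244.0, 348.3, 304.4] 0.69
15.075
```

View pics/s9.png

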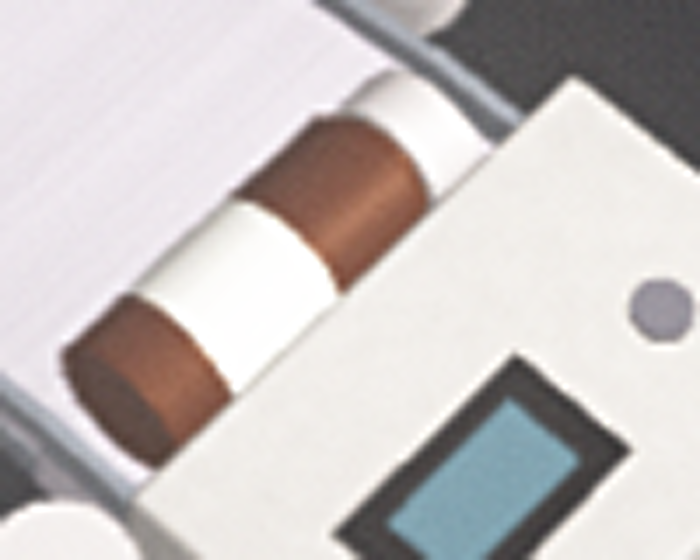

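The bottle's outlines match the seated pose (top right edge 222.7 px against a predicted 222.5; scene left edge 288.8 against 288.6). It lies parallel to the housing, and the bystanders look unmoved.

```bash
python3 -c "
from bench import robot
print(robot.close_job())"
```

```text
the job is handed in; nothing more can be done
None
```

The amber bottle is up the ramp, over the crest and lying in the dip against its stop. I handed the job in at about 15 s on the robot's clock, with the gripper clear.

I pushed the bottle with both open fingers at about 30–40 mm/s, never lifting it. It stayed square against the fingers in every picture, with no sign of rolling back. A last nudge met about 4 N with the bottle no longer moving. I then backed the gripper about 0.27 m down the ramp and up to 0.21 m.

**Checks that agreed:**
- The bottle's outline matched the seated pose in both cameras to within about 0.5 pixel.
- It lies parallel to the housing, and the other things on the bench look unmoved by eye.

**One small disagreement:** the network put the bottle's origin at loader x ≈ 88 mm instead of 91.7 mm. It put y at about -18 mm, but it also placed the seat itself off-centre, at about -17 mm. If the ±18 mm allowance is counted from the loader's centreline instead, the bottle sits right at its edge. I took the x difference as network and calibration error, because the outlines and the contact force both showed the bottle home.

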